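# Sort bottles, vial and culture dishes into their trays

### The arm

A 6-joint arm with a two-finger parallel gripper is mounted at the origin on a cart in front of the work surface, level with it; the furniture and walls round the work are solid. World frame = base frame: x ahead of the robot, y to its left, z up, the work surface at z = 0. Lengths are in mm, angles in rad, forces in N, time in s.
With the tool pointing down it reaches from about 300 to 750 mm from the base axis. Payload 8.5 kg.
Tool frame: the origin (TCP) lies at the very end of the fingers, on their centre line; the grasp point (between the pads) lies 19 mm behind it; z points along the fingers, y is the direction in which the jaws open and shut (so a half turn about z gives the same grasp; the last joint's range is limited). The gripper opens to 85 mm and grips with 20 to 120 N. Pads are 22 mm wide; open, the fingers measure 114 mm over their backs; the gripper's body (76 mm by 85 mm) begins 54 mm behind the grasp point. The pads swing forward as they close: fully open they stand 13 mm farther back than shut.
Start: joints at [1.012, 0.381, 1.297, -0, 1.464, -0.215], TCP at [185.378, 517.799, 231.322] pointing down, gripper open.
Joint ranges: [-3.11, 3.11], [-0.89, 2.33], [0.22, 2.48], [-1.42, 4.56], [0.17, 2.85], [-2.88, 2.88]. Speed limits (rad/s): [2.39, 2.39, 3.14, 3.14, 3.14, 3.14].

### API

Orientations are given as a rotation vector (axis times angle).
In Python, from bench import * gives the robot as it stands.
- The arm moves only by the shell command python3 -m inch 'ROWS' [FORCE]. ROWS is JSON, a list that holds one entry, the list of rows, each a list of 5 numbers: the shift along the world's x, y, z in cm, then the turn about the world's z in degrees, then the closure, from -1 (fully open) to 1 (shut). In form: [[[x, y, z, yaw, claw], ...]]. A call has 1 to 12 rows; each row is the pose to reach, as a shift and turn from the pose measured when the call began; what a row does not reach only later rows make up. A row lasts 1/10 s, in which the tool goes at most 50 mm and 8.59 degrees, less where a joint would pass 70% of its speed; a pose out of reach is approached as far as the arm can. A call with a gripper value outside its range is refused whole. The fingers move at their own pace and stop on an object; FORCE is the grip in N (left out, the last holds). Time passes only in rows, so rows that repeat a pose let the fingers close. It gives the time, the measured TCP pose, the force and the opening at its end, in the units of the state.
- state(): the state, without advancing time (a new reading comes with each control period).
- capture(name): name is "side" or "top"; returns a dict with "pixels" (400x640x3 uint8, red, green, blue), "depth" (400x640 float32, mm along the optical axis (not along the pixel's ray), 0 where there is no reading), "fx", "fy", "cx", "cy" (pixels), "camera_from_world" (4x4, takes a point from world to camera coordinates). Camera axes: x right, y down, z forward; pixel columns grow to the right and rows downward; lengths in mm; the calibration is good to about 2 mm. A picture is of the moment at which its call begins.
- finish_job(): hands the job in, once; it reports no verdict.
The state is a dict: "clock": time; "joints": joint angles; "joint_vel": joint speeds; "joint_torque": joint torques, N m; "position": TCP position; "eef_rot": TCP orientation; "wrist_force": force on the tool from outside, world axes, zero at the start; "moment": the same for the moment, N m; "grip_width": finger opening in mm.
Only numpy, scipy, OpenCV 4.12 (cv2) and the standard library are available. Lean on these libraries where they do the work, as an engineer would, in place of code of your own. Each camera call takes 0.05 s, during which the arm holds its last target.

### The job

Sort the things that stand on the near part of the bench, between you and the trays: stand the red-capped bottle and the brown dropper bottle in the blue tray, one in each bay, and the sample vial in the white tray. Stack the two culture dishes on the middle of the round yellow stand, the pink one below and the cream one squarely on top. Keep everything upright, set things down gently without dropping them, and leave the timer and the marker where they lie; the similar bottles at the back by the wall are not part of the job.

Things in the scene. Friction and masses are not known exactly. Their poses are not given: they have to be found in the camera images.
- reagent_bottle: Small clear bottle, white label on one side, red cap, 47 mm in diameter, 95 mm high; the cap is 32 mm in diameter from 77 to 95 mm height, to be gripped there. May lean 2 degrees on its rounded foot. (A like bottle at the back by the wall, over 0.9 m away, is not meant.) Loose, upright on the bench; origin at the centre of its underside, z up; round, so yaw does not matter.
- dropper_bottle: Small brown bottle with a grey cap, 38 mm in diameter, 78 mm high; the cap is 25 mm in diameter from 58 to 78 mm height, to be gripped there. May lean 2 degrees on its rounded foot. (A like bottle at the back by the wall, over 0.9 m away, is not meant.) Loose, upright on the bench; origin at the centre of its underside, z up; round, so yaw does not matter.
- sample_vial: Short clear vial of brown-pink content with a white cap, 20 mm in diameter, 51 mm high (cap 21 mm, from 40 mm up). Loose, upright on the bench; origin at the centre of its underside, z up; round, so yaw does not matter.
- dish_pink: Round flat culture dish with pink content and closed fixed lid, 62 mm in diameter (lid, from 4 mm height up; 58 mm below), 15 mm high, with a flat top; gripped across its diameter. Loose, upright on the bench; origin at the centre of its underside, z up; round, so yaw does not matter.
- dish_cream: The same dish with cream content: 62 mm in diameter, 15 mm high. Loose, upright on the bench; origin at the centre of its underside, z up; round, so yaw does not matter.
- bottle_tray: Blue open tray, fixed, 90 mm (its x) by 190 mm (its y), rim 22 mm high, walls and floor 4 mm; a wall across the middle (at y = 0, as high as the rim) leaves two bays, each 82 by 89 mm inside, centred at y = +47 and y = -47 mm. Origin at the centre of its underside, z up.
- vial_tray: White square open tray, fixed, 92 by 92 mm, rim 12 mm high, walls and floor 4 mm. Origin at the centre of its underside, z up.
- dish_stand: Round yellow stand, fixed: a flat disc 90 mm in diameter and 10 mm high without a rim. Origin at the centre of its underside, z up.
- timer: White lab timer, 66 by 62 by 18 mm, a loose bystander; origin at the centre of its underside.
- marker: Blue and white marker pen lying flat, 124 mm long (its y), 14 mm thick, a loose bystander; origin under its middle.
Mind the look-alikes: they are no part of the job. What is meant by the dropper_bottle is not orange, and is the smaller of those in its own colour. What is shaped like the dish_cream but purple is not meant.

How it is judged:
By the outcome, as a careful person would: the job done as asked, in the order asked, and still so for the second after the job is handed in, with the robot touching nothing.
It also fails if it takes over 134 s, if anything falls off the work surface, if the arm or the gripper's body presses on something with over 40 N, if the wrist force passes 120 N, or if a joint passes its speed limit or range.

## Working session

There is one attempt and no reset: what is moved stays moved. The work goes in short steps, Python scripts to look and compute and a shell command to move; the robot and the scene stay as the last step left them, time stands still between calls to the robot, and variables do not carry over. Pictures are saved under pics/ and viewed, and the job is handed in when it is done.

```bash
ls; mkdir -p pics; python3 - <<'E'
from bench import *
import cv2,numpy as np
for n in("top","side"):
    c=capture(n); cv2.imwrite(f"pics/{n}0.png",c["pixels"][:,:,::-1]); np.savez(f"/tmp/{n}0.npz",**c)
    print(n,c["fx"],c["fy"],c["cx"],c["cy"]);print(np.round(c["camera_from_world"],3))
s=state();print(s)
E
```

```text
pics
top 428.99112403230276 428.99112403230276 326.82982883152414 201.7733817689342
[[ 1.50000e-02 -1.00000e+00  7.00000e-03  5.67300e+00]
 [-9.70000e-01 -1.60000e-02 -2.41000e-01  5.16527e+02]
 [ 2.41000e-01 -3.00000e-03 -9.71000e-01  1.09358e+03]
 [ 0.00000e+00  0.00000e+00  0.00000e+00  1.00000e+00]]
side 428.15970656557005 428.15970656557005 319.50801601580747 198.47466932566547
[[ 8.650000e-01 -5.020000e-01 -4.000000e-03 -4.429480e+02]
 [-3.210000e-01 -5.450000e-01 -7.750000e-01  1.969420e+02]
 [ 3.870000e-01  6.710000e-01 -6.320000e-01  1.011105e+03]
 [ 0.000000e+00  0.000000e+00  0.000000e+00  1.000000e+00]]
{'clock': 0.1, 'joints': array([ 1.01166584e+00,  3.81129396e-01,  1.29816587e+00,  2.21837148e-05,
        1.46361284e+00, -2.15351456e-01]), 'joint_vel': array([ 0.00016827, -0.00127609, -0.00298343,  0.00041058,  0.00189427,
        0.00020262]), 'joint_torque': array([ 3.25333487e-03, -4.49222302e+01, -2.31657279e+01, -1.72304699e-04,
        3.68338195e-03,  2.88526792e-05]), 'position': array([185.25544478, 517.57973935, 230.77955179]), 'eef_rot': array([-5.37266719e-01, -3.09478529e+00,  1.89990773e-03]), 'wrist_force': array([-0.47272525, -0.11396797,  0.03275311]), 'moment': array([0.00657804, 0.05289044, 0.01433529]), 'grip_width': 85.58391819323697}
```

View pics/top0.png

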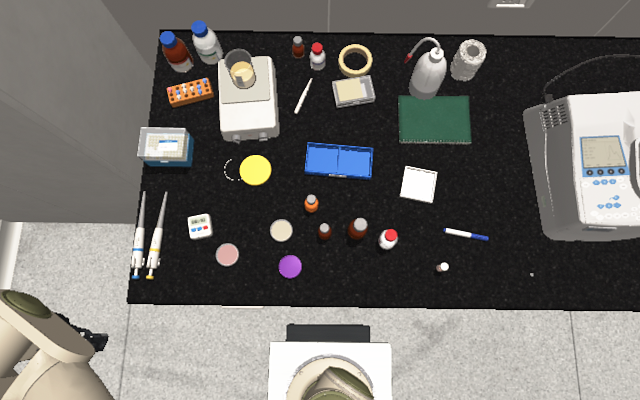

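View pics/side0.png

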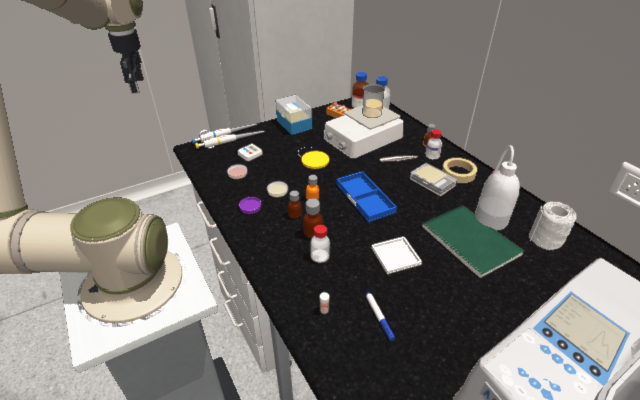

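The top view (and side view) shows:

- **Dishes:** cream (281,230), pink (227,254), purple look-alike (290,266).
- **Brown bottles:** (324,231) and the bigger (358,228). An orange one is at (311,203).
- **Other things to move:** red cap (388,239) and vial (443,267).
- **Targets:** blue tray (339,161), white tray (419,184), yellow stand (255,170).

For the dropper bottle, (324,231) fits because it is the smaller brown one. I'll check that with a crop and measurements.

```bash
cat > h.py <<'E'
import numpy as np,cv2
def cloud(c):
    d=c["depth"].astype(float);v,u=np.mgrid[0:d.shape[0],0:d.shape[1]]
    P=np.stack([(u-c["cx"])/c["fx"]*d,(v-c["cy"])/c["fy"]*d,d],-1)
    T=np.array(c["camera_from_world"]);W=(P-T[:3,3])@T[:3,:3]
    W[d<=0]=np.nan
    return W
def ray(c,u,v,z):
    T=np.array(c["camera_from_world"]);R=T[:3,:3];o=-R.T@T[:3,3]
    d=R.T@np.array([(u-c["cx"])/c["fx"],(v-c["cy"])/c["fy"],1]);return o+d*(z-o[2])/d[2]
def proj(c,p):
    T=np.array(c["camera_from_world"]);q=T[:3,:3]@np.array(p)+T[:3,3];return c["fx"]*q[0]/q[2]+c["cx"],c["fy"]*q[1]/q[2]+c["cy"]
E
python3 - <<'E'
from h import *
c=dict(np.load('/tmp/top0.npz'));W=cloud(c)
im=c["pixels"][:,:,::-1]
cv2.imwrite('pics/crop0.png',cv2.resize(im[185:285,210:460],None,fx=3.2,fy=3.2,interpolation=cv2.INTER_CUBIC))
s=dict(np.load('/tmp/side0.npz'));cv2.imwrite('pics/crop1.png',cv2.resize(s["pixels"][150:320,220:420,::-1],None,fx=3.5,fy=3.5,interpolation=cv2.INTER_CUBIC))
print("table z",np.nanmedian(W[280:290,350:420,2]))
for n,(u,v) in dict(red=(388,239),drop=(324,231),big=(358,228),orange=(311,203),vial=(443,267),pink=(227,254),cream=(281,230),purple=(290,266),timer=(200,227),stand=(255,170)).items():
    w=W[v-22:v+22,u-18:u+18].reshape(-1,3);print(n,"ctr",W[v,u].round(0),"zmax",np.nanpercentile(w[:,2],99.5).round(0))
# above-table mask, per region
hsv=cv2.cvtColor(np.ascontiguousarray(im),cv2.COLOR_BGR2HSV)
m=((W[:,:,2]>6)).astype(np.uint8)
n,l,st,ce=cv2.connectedComponentsWithStats(m)
for i in range(1,n):
    if st[i,4]>30:
        w=W[l==i];print(st[i],"x",np.nanpercentile(w[:,0],[1,99]).round(),"y",np.nanpercentile(w[:,1],[1,99]).round(),"z",np.nanpercentile(w[:,2],99).round())
E
```

```text
table z 0.040464174498232405
red ctr [ 413. -145.   91.] zmax 98.0
drop ctr [434.  20.  78.] zmax 80.0
big ctr [437. -66. 109.] zmax 111.0
orange ctr [510.  56.  72.] zmax 81.0
vial ctr [ 347. -294.   54.] zmax 54.0
pink ctr [377. 283.  17.] zmax 19.0
cream ctr [445. 139.  18.] zmax 20.0
purple ctr [347. 111.  16.] zmax 20.0
timer ctr [450. 363.  17.] zmax 23.0
stand ctr [620. 221.  11.] zmax 15.0
[    0     0   640   175 45428] x [ 601. 1086.] y [-869.  826.] z 478.0
[292  35  12  23 216] x [ 986. 1014.] y [ 93. 127.] z 81.0
[ 397   37   74  108 4783] x [716. 932.] y [-401. -197.] z 209.0
[ 450   39   36   42 1028] x [920. 996.] y [-430. -357.] z 103.0
[309  42  16  28 345] x [945. 983.] y [29. 72.] z 98.0
[ 332   44   43   63 1554] x [ 828. 1022.] y [-116.    0.] z 31.0
[  522    54   118   187 15721] x [434. 959.] y [-800. -567.] z 222.0
[166  77  47  30 860] x [820. 899.] y [365. 490.] z 39.0
[294  78  18  35  93] x [804. 918.] y [ 70. 113.] z 15.0
[ 137  127   56   39 1952] x [630. 715.] y [409. 530.] z 92.0
[304 142  69  37 702] x [602. 703.] y [-111.   78.] z 27.0
[239 155  32
[... 216 characters left out ...]
0
[304 194  14  18 188] x [502. 534.] y [41. 77.] z 82.0
[187 213  26  27 511] x [421. 487.] y [334. 398.] z 23.0
[347 217  20  23 350] x [425. 471.] y [-92. -43.] z 112.0
[270 219  22  23 395] x [418. 476.] y [112. 170.] z 20.0
[318 223  13  17 177] x [424. 455.] y [ 4. 37.] z 82.0
[378 228  19  21 299] x [400. 443.] y [-171. -128.] z 99.0
[443 228  45  13 215] x [428. 460.] y [-431. -312.] z 19.0
[215 242  24  24 422] x [348. 407.] y [255. 315.] z 20.0
[277 255  24  23 415] x [318. 377.] y [ 84. 141.] z 20.0
[436 262  12   9  78] x [342. 361.] y [-306. -286.] z 55.0
[   0  289  115  111 9039] x [113. 253.] y [316. 508.] z 576.0
[ 285  356   89   44 2831] x [ 17. 110.] y [-96. 104.] z 211.0
```

View pics/crop0.png

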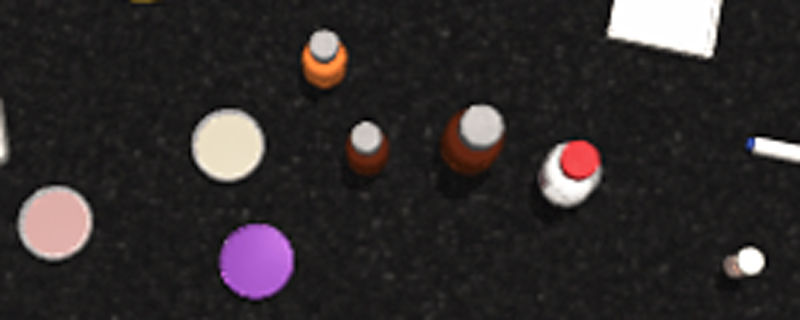

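View pics/crop1.png

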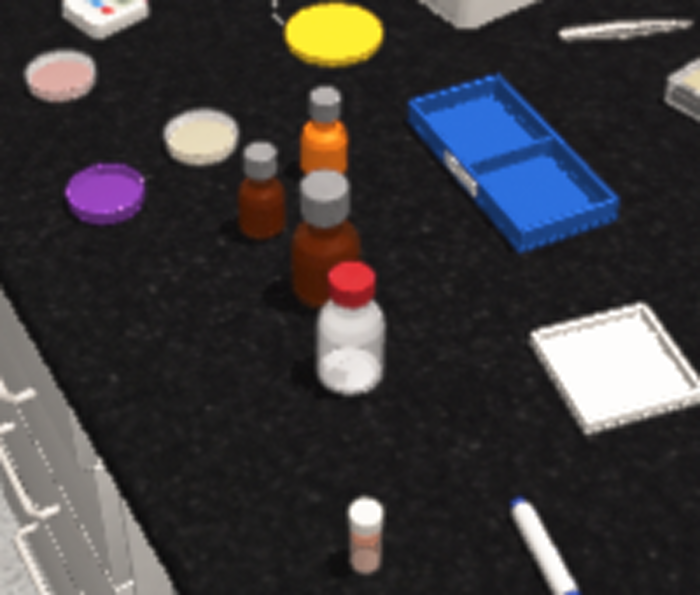

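Crops confirm it: (324,231), at crop (367,147), is brown and 78–80 mm high. The bigger brown one is 110 mm and the third is orange. Next I'll work out exact centres.

```bash
cat > loc.py <<'E'
from h import *
def blob(c,box,kind):
    u0,v0,u1,v1=box; hsv=cv2.cvtColor(np.ascontiguousarray(c["pixels"]),cv2.COLOR_RGB2HSV).astype(int)[v0:v1,u0:u1]
    H,S,V=hsv[...,0],hsv[...,1],hsv[...,2]
    m={'red':((H<8)|(H>170))&(S>130)&(V>110),'grey':(S<60)&(V>95),'any':(V>80),'yel':(H>20)&(H<35)&(S>120)&(V>100),'blue':(H>95)&(H<125)&(S>130)&(V>70)}[kind].astype(np.uint8)
    n,l,st,ce=cv2.connectedComponentsWithStats(m);i=1+np.argmax(st[1:,4])
    M=np.zeros(c["depth"].shape,bool);M[v0:v1,u0:u1]=l==i
    return M
def report(c,name,box,kind,h):
    M=blob(c,box,kind);W=cloud(c)[M];v,u=np.nonzero(M);p=ray(c,u.mean(),v.mean(),h)
    top=W[W[:,2]>h-5];
    (cx,cy),r=cv2.minEnclosingCircle(np.ascontiguousarray(np.c_[u,v]).astype(np.float32))
    print(name,'px',(u.mean().round(1),v.mean().round(1)),'n',len(u),'ray',p[:2].round(1),'depthtop mean',np.nanmean(top,0).round(1),'mid',((np.nanmin(top[:,:2],0)+np.nanmax(top[:,:2],0))/2).round(1),'ext',(np.nanmax(top[:,:2],0)-np.nanmin(top[:,:2],0)).round(0))
E
python3 - <<'E'
from loc import *
t=dict(np.load('/tmp/top0.npz'));s=dict(np.load('/tmp/side0.npz'))
print('TOP')
report(t,'red',(370,222,405,255),'red',95)
report(t,'drop',(314,218,336,242),'grey',78)
report(t,'vial',(434,258,455,276),'grey',51)
report(t,'pink',(210,240,243,270),'any',15)
report(t,'cream',(265,215,297,246),'any',15)
report(t,'stand',(236,152,275,188),'yel',10)
report(t,'wtray',(395,160,445,210),'grey',4)
report(t,'btray',(300,138,380,182),'blue',22)
print('SIDE (cap visible area mean ~ mid height)')
report(s,'red',(305,220,335,245),'red',88)
report(s,'drop',(284,188,305,204),'grey',70)
report(s,'pink',(222,160,252,182),'any',11)
report(s,'cream',(263,178,293,200),'any',11)
report(s,'stand',(298,148,332,172),'yel',9)
for n,b,k in(('wtray',(395,160,445,210),'grey'),('btray',(300,138,380,182),'blue')):
    M=blob(t,b,k).astype(np.uint8);c=cv2.findContours(M,0,1)[0][0];r=cv2.minAreaRect(c);
    print(n,[ray(t,*p,22 if n=='btray' else 12)[:2].round(0) for p in cv2.boxPoints(r)],ray(t,*r[0],22 if n=='btray' else 12).round(0))
E
```

```text
TOP
red px (np.float64(390.7), np.float64(234.5)) n 116 ray [ 424.4 -151.8] depthtop mean [ 424.3 -151.3   94.7] mid [ 424.6 -151.6] ext [29. 29.]
drop px (np.float64(324.0), np.float64(227.5)) n 74 ray [443.1  20.3] depthtop mean [444.   20.8  77.3] mid [444.6  20.3] ext [22. 21.]
vial px (np.float64(442.8), np.float64(266.4)) n 78 ray [ 349.3 -294.1] depthtop mean [ 350.9 -296.    51. ] mid [ 351.7 -296. ] ext [18. 20.]
pink px (np.float64(226.8), np.float64(254.2)) n 433 ray [376.7 284. ] depthtop mean [377.3 284.8  15. ] mid [377.3 285.4] ext [61. 62.]
cream px (np.float64(280.9), np.float64(229.9)) n 416 ray [446.1 139.5] depthtop mean [447.1 140.6  15. ] mid [447.3 140.7] ext [60. 59.]
stand px (np.float64(254.9), np.float64(169.6)) n 780 ray [621.4 221.7] depthtop mean [622.2 222.9  10.4] mid [622.2 223.2] ext [88. 90.]
wtray px (np.float64(418.4), np.float64(183.9)) n 1066 ray [ 588.4 -248.6] depthtop mean [ 588.2 -247.8    5.9] mid [ 588.5 -248.9] ext [107. 112.]
btray px (np.float64(338.7), np.float64(159.9)) n 2111 ray [650.7 -18.6] depthtop mean [654.3 -16.6  21.8] mid [6
[... 292 characters left out ...]
mean [442.4  14.2  75.8] mid [443.2  16.6] ext [24. 23.]
pink px (np.float64(236.9), np.float64(171.1)) n 251 ray [376.9 281.1] depthtop mean [376.2 279.2  14. ] mid [377.6 281.8] ext [61. 66.]
cream px (np.float64(277.2), np.float64(188.6)) n 282 ray [446.5 136.6] depthtop mean [445.5 134.9  13.8] mid [446.9 137.4] ext [62. 65.]
stand px (np.float64(314.9), np.float64(159.3)) n 418 ray [620.9 216.9] depthtop mean [621.1 217.1   9.8] mid [623.  221.2] ext [91. 91.]
wtray [array([ 549., -189.]), array([ 642., -210.]), array([ 624., -305.]), array([ 531., -283.])] [ 586. -247.   12.]
btray [array([608.,  81.]), array([706.,  76.]), array([ 691., -119.]), array([ 594., -110.])] [649. -18.  22.]
```

Targets (mm):

| Item | Position |
|---|---|
| Red cap | (424.5, -152) |
| Dropper cap | (444, 19.5) |
| Vial | (350, -295) |
| Pink dish | (377, 283.5) |
| Cream dish | (447, 139.5) |
| Stand | (622, 222) |
| White tray | (588, -248) |
| Blue tray bays | about (655, 30) and (648, -64) |

Now I'll head to the red bottle.

```bash
python3 -m inch '[[[8,-5,0,0,-0.18],[12,-10,0,0,-0.18],[18,-15,0,0,-0.18],[20,-20,0,0,-0.18],[22,-25,0,0,-0.18],[23,-30,0,0,-0.18],[24,-35,0,0,-0.18],[24,-40,0,0,-0.18],[24,-45,0,0,-0.18],[24,-50,0,0,-0.18],[24,-55,0,0,-0.18],[24,-60,0,0,-0.18]]]' 40
```

```text
clock: 1.3
position: [422.1, -0.7, 230.7]
eef_rot: [-0.537, -3.095, 0.002]
wrist_force: [2.2, -1.4, 0.2]
grip_width: 50.5
```

```bash
python3 -m inch '[[[0.2,-5,0,0,-0.18],[0.2,-10,0,0,-0.18],[0.2,-15.1,0,0,-0.18],[0.2,-15.1,-3,0,-0.18],[0.2,-15.1,-7,0,-0.18],[0.2,-15.1,-10,0,-0.18],[0.2,-15.1,-10,0,-0.18],[0.2,-15.1,-10,0,-0.18],[0.2,-15.1,-10,0,-0.18]]]'
python3 - <<'E'
from bench import *
from loc import *
print(state()['position'],state()['grip_width'])
for n in("top","side"):
    c=capture(n); np.savez(f"/tmp/{n}1.npz",**c); u,v=map(int,proj(c,(424,-152,110)));print(n,u,v)
    cv2.imwrite(f"pics/{n}1.png",cv2.resize(c["pixels"][max(0,v-70):v+70,u-80:u+80,::-1],None,fx=4,fy=4,interpolation=cv2.INTER_CUBIC))
E
```

```text
clock: 2.2
position: [424.8, -152.0, 132.2]
eef_rot: [0.536, 3.093, -0.004]
wrist_force: [0.1, -0.3, -0.1]
grip_width: 50.5
[ 424.84470843 -152.02484499  132.23568203] 50.49479566735763
top 391 233
side 319 223
```

View pics/side1.png

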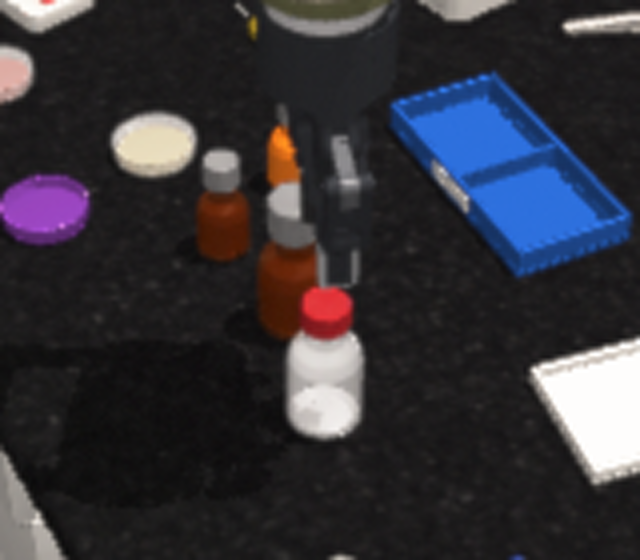

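View pics/top1.png

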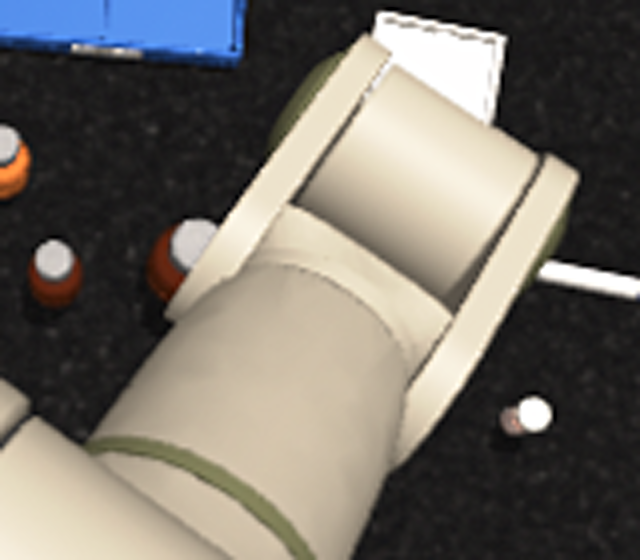

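```bash
python3 - <<'E'
from loc import *
s=dict(np.load('/tmp/side1.npz'))
for z in(132,135,138): print(z,[np.round(proj(s,(424.8-.337*a,-152-.94*a,z)),1) for a in(25,32)])
E
```

```text
132 [array([321.6, 223.6]), array([322.1, 225.7])]
135 [array([321.6, 222.6]), array([322.1, 224.7])]
138 [array([321.6, 221.6]), array([322.1, 223.7])]
```

```bash
python3 -m inch '[[[0,0,-2,0,-0.18],[0,0,-4,0,-0.18],[0,0,-5.2,0,-0.18],[0,0,-6.0,0,-0.18],[0,0,-6.1,0,-0.18],[0,0,-6.1,0,0.1],[0,0,-6.1,0,0.3],[0,0,-6.1,0,0.5],[0,0,-6.1,0,0.6],[0,0,-6.1,0,0.6]]]' 40
```

```text
clock: 3.3
position: [425.1, -152.3, 72.0]
eef_rot: [0.536, 3.092, -0.005]
wrist_force: [-1.3, 1.0, 6.8]
grip_width: 30.6
```

```bash
python3 -m inch '[[[0,0,2,0,0.6],[0,0,5,0,0.6],[0,0,8,0,0.6],[3,0,11,0,0.6],[6,0,12,0,0.6],[10,2,12,0,0.6],[14,5,12,0,0.6],[18,7,12,0,0.6],[21,8.5,12,0,0.6],[22.3,8.8,12,0,0.6],[22.3,8.8,12,0,0.6],[22.3,8.8,12,0,0.6]]]'
python3 - <<'E'
from bench import *
from loc import *
for n in("top","side"):
    c=capture(n); np.savez(f"/tmp/{n}2.npz",**c); 
    cv2.imwrite(f"pics/{n}2.png",c["pixels"][:,:,::-1] if n=="top" else cv2.resize(c["pixels"][60:300,220:480,::-1],None,fx=2.4,fy=2.4,interpolation=cv2.INTER_CUBIC))
print(state()['position'],state()['wrist_force'],state()['grip_width'])
E
```

```text
clock: 4.5
position: [647.6, -64.3, 191.8]
eef_rot: [0.536, 3.092, -0.005]
wrist_force: [0.1, 0.3, -1.4]
grip_width: 30.6
[647.38964573 -64.72637696 192.2866192 ] [-0.30257028  0.59393157 -0.35732673] 30.16913396739117
```

View pics/side2.png

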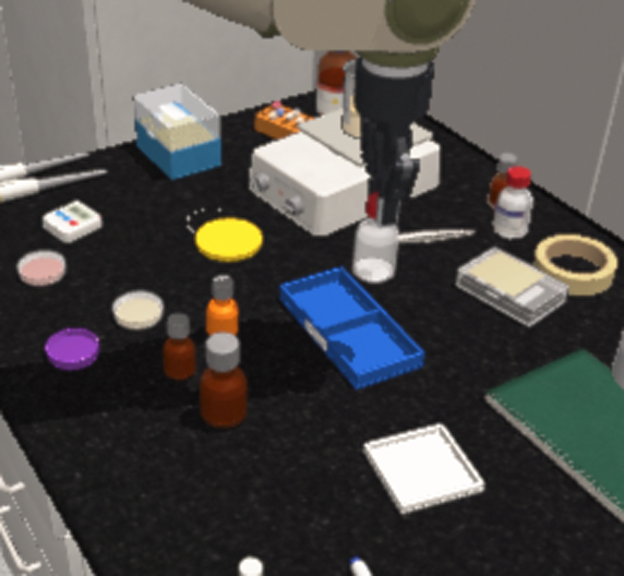

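Side view: the bottle hangs upright below the gripper, its bottom at crop (375,272), which is pixel (376,173). I'll check that against the bay.

```bash
python3 - <<'E'
from loc import *
s=dict(np.load('/tmp/side2.npz'));t=dict(np.load('/tmp/top2.npz'))
print(proj(s,(647.5,-64.5,120)))
# tray rim points from side depth
W=cloud(s);M=blob(s,(330,165,400,225),'blue');w=W[M];w=w[(w[:,2]>18)&(w[:,2]<28)]
r=cv2.minAreaRect(w[:,:2].astype(np.float32));print(r)
W=cloud(t);M=blob(dict(np.load('/tmp/top0.npz')),(300,138,380,182),'blue');t0=dict(np.load('/tmp/top0.npz'));w=cloud(t0)[M];w=w[(w[:,2]>18)&(w[:,2]<26)];print(cv2.minAreaRect(w[:,:2].astype(np.float32)))
s0=dict(np.load('/tmp/side0.npz'));W=cloud(s0);M=blob(s0,(330,165,400,225),'blue');w=W[M];w=w[(w[:,2]>18)&(w[:,2]<28)];print(cv2.minAreaRect(w[:,:2].astype(np.float32)))
E
```

```text
(np.float64(375.29634803795074), np.float64(172.85068840825727))
((653.3148193359375, -19.92259979248047), (193.7886199951172, 93.09745788574219), 85.8718032836914)
((653.4591674804688, -17.16297149658203), (189.30972290039062, 91.74371337890625), 85.49122619628906)
((652.7552490234375, -20.559188842773438), (193.646240234375, 93.20171356201172), 85.19883728027344)
```

```bash
python3 -m inch '[[[0.2,-0.1,-4,0,0.6],[0.2,-0.1,-7,0,0.6],[0.2,-0.1,-9.5,0,0.6],[0.2,-0.1,-10.6,0,0.6],[0.2,-0.1,-11.1,0,0.6],[0.2,-0.1,-11.3,0,0.6],[0.2,-0.1,-11.4,0,0.6],[0.2,-0.1,-11.5,0,0.6],[0.2,-0.1,-11.5,0,0.6]]]'
```

```text
clock: 5.5
position: [649.6, -65.8, 77.9]
eef_rot: [0.537, 3.091, -0.006]
wrist_force: [0.2, 1.1, -0.7]
grip_width: 30.5
```

```bash
python3 -m inch '[[[0,0,-0.1,0,0.6],[0,0,-0.15,0,0.6],[0,0,-0.2,0,0.6],[0,0,-0.2,0,0.6]]]'
```

```text
clock: 5.9
position: [649.7, -65.8, 76.1]
eef_rot: [0.537, 3.09, -0.006]
wrist_force: [0.2, -0.3, 1.0]
grip_width: 30.4
```

```bash
python3 -m inch '[[[0,0,-0.05,0,0.6],[0,0,-0.05,0,0.2],[0,0,-0.05,0,0],[0,0,-0.05,0,-0.18],[0,0,-0.05,0,-0.18],[0,0,2,0,-0.18],[0,0,5,0,-0.18],[0,0,8,0,-0.18],[0,0,10,0,-0.18]]]'
```

```text
clock: 6.8
position: [650.1, -65.9, 178.4]
eef_rot: [0.536, 3.088, -0.006]
wrist_force: [-0.2, 0.4, 0.2]
grip_width: 50.4
```

```bash
python3 -m inch '[[[-5,2,0,0,-0.18],[-10,4,0,0,-0.1],[-15,6,0,0,-0.1],[-19,8,0,0,-0.1],[-20.6,8.5,0,0,-0.1],[-20.6,8.5,0,0,-0.1],[-20.6,8.5,-4,0,-0.1],[-20.6,8.5,-7,0,-0.1],[-20.6,8.5,-7,0,-0.1],[-20.6,8.5,-7,0,-0.1]]]'
python3 - <<'E'
from bench import *
from loc import *
c=capture("side");cv2.imwrite("pics/side3.png",cv2.resize(c["pixels"][100:300,220:420,::-1],None,fx=3,fy=3,interpolation=cv2.INTER_CUBIC))
print(state()['position'],state()['joints'])
E
```

```text
clock: 7.8
position: [445.0, 18.8, 108.9]
eef_rot: [0.537, 3.088, -0.006]
wrist_force: [0.1, -0.3, 0.5]
grip_width: 46.9
[445.32745397  18.76066786 109.5563897 ] [-0.22259228  0.34205313  1.77011134 -0.00406713  1.01978713 -1.44720918]
```

View pics/side3.png

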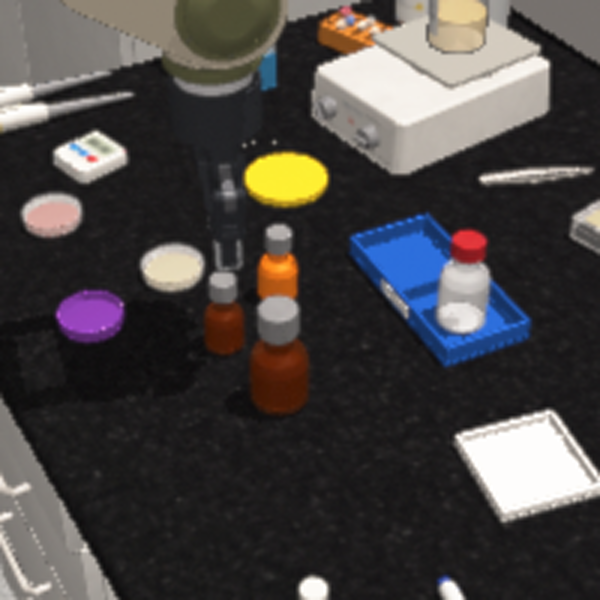

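The red bottle stands upright in its bay at crop (465,295). The gripper is over the small brown bottle, whose cap is at crop (224,288). Descending to grip.

```bash
python3 -m inch '[[[-0.1,0,-2,0,-0.1],[-0.1,0,-4,0,-0.1],[-0.1,0,-5,0,-0.1],[-0.1,0,-5.5,0,-0.1],[-0.1,0,-5.5,0,-0.1],[-0.1,0,-5.5,0,0.2],[-0.1,0,-5.5,0,0.5],[-0.1,0,-5.5,0,0.7],[-0.1,0,-5.5,0,0.7],[-0.1,0,-5.5,0,0.7]]]' 40
python3 -m inch '[[[0,0,2,0,0.7],[0,0,5,0,0.7],[0,0,8,0,0.7],[0,0,11,0,0.7],[0,0,13,0,0.7],[0,0,13,0,0.7]]]'
```

```text
clock: 8.85
position: [444.9, 18.6, 55.4]
eef_rot: [0.536, 3.084, -0.006]
wrist_force: [0.1, 1.0, 6.2]
grip_width: 23.7
clock: 9.45
position: [445.9, 18.5, 188.0]
eef_rot: [0.535, 3.078, -0.007]
wrist_force: [0.7, 0.3, -1.8]
grip_width: 23.9
```

```bash
python3 -m inch '[[[4,0,0,0,0.7],[8,0.5,0,0,0.7],[12,1,0,0,0.7],[16,1,0,0,0.7],[19.5,1,0,0,0.7],[21.1,1,-2,0,0.7],[21.1,1,-5,0,0.7],[21.1,1,-8,0,0.7],[21.1,1,-10.5,0,0.7],[21.1,1,-12,0,0.7],[21.1,1,-12.2,0,0.7],[21.1,1,-12.2,0,0.7]]]'
```

```text
clock: 10.65
position: [656.7, 28.5, 65.3]
eef_rot: [0.535, 3.08, -0.007]
wrist_force: [0.6, 0.2, 0.6]
grip_width: 23.4
```

```bash
python3 -m inch '[[[0,0,-0.3,0,0.7],[0,0,-0.5,0,0.7],[0,0,-0.6,0,0.7],[0,0,-0.65,0,0.7],[0,0,-0.65,0,0.7],[0,0,-0.65,0,0.7]]]'
```

```text
clock: 11.25
position: [657.0, 28.4, 59.5]
eef_rot: [0.535, 3.078, -0.007]
wrist_force: [-0.1, -0.1, 4.8]
grip_width: 23.9
```

```bash
python3 -m inch '[[[0,0,0,0,0.4],[0,0,0,0,0.1],[0,0,0,0,-0.1],[0,0,0,0,-0.1],[0,0,2,0,-0.1],[0,0,6,0,-0.1],[0,0,10,0,-0.1],[0,0,13,0,-0.1],[-3,-3,13,0,-0.1],[-6,-6,13,0,-0.1],[-6,-6,13,0,-0.1],[-6,-6,13,0,-0.1]]]'
python3 -m inch '[[[-4,-4,0,0,-0.1],[-8,-7,0,0,0],[-12,-11,0,0,0],[-15,-15,0,0,0],[-19,-19,0,0,0],[-22,-23,0,0,0],[-24.7,-26.3,0,0,0],[-24.7,-26.3,-3,0,0],[-24.7,-26.3,-7,0,0],[-24.7,-26.3,-10,0,0],[-24.7,-26.3,-10,0,0],[-24.7,-26.3,-10,0,0]]]'
python3 - <<'E'
from bench import *
from loc import *
s=state();print(s['position'],s['joints'],s['grip_width'])
for n in("top","side"):
    c=capture(n); np.savez(f"/tmp/{n}4.npz",**c); 
    cv2.imwrite(f"pics/{n}4.png",c["pixels"][:,:,::-1])
report(c,'vial',(315,285,335,304),'grey',47)
E
```

```text
clock: 12.45
position: [596.9, -32.0, 189.9]
eef_rot: [0.537, 3.078, -0.007]
wrist_force: [0.1, 0.2, -0.2]
grip_width: 46.8
clock: 13.65
position: [350.7, -295.3, 90.4]
eef_rot: [0.535, 3.078, -0.007]
wrist_force: [0.1, -0.5, 0.6]
grip_width: 42.6
[ 350.71833586 -295.30686099   90.4092451 ] [-0.96464051  0.38732478  1.76831545  0.01174698  0.97044154 -2.19764309] 42.611414067705724
vial px (np.float64(323.9), np.float64(296.4)) n 102 ray [ 350.9 -296.8] depthtop mean [ 346.8 -303.8   58.1] mid [ 346.6 -307.1] ext [27. 38.]
```

View pics/side4.png

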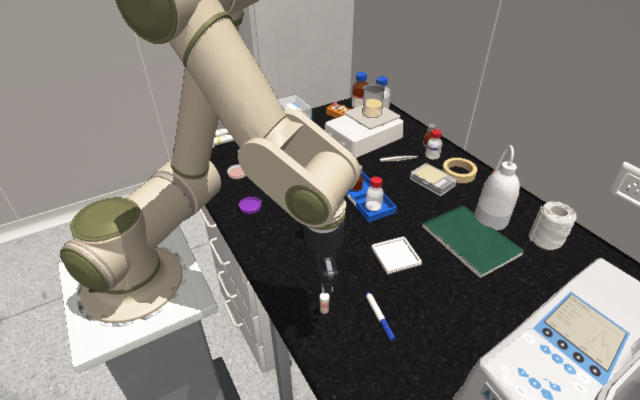

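View pics/top4.png

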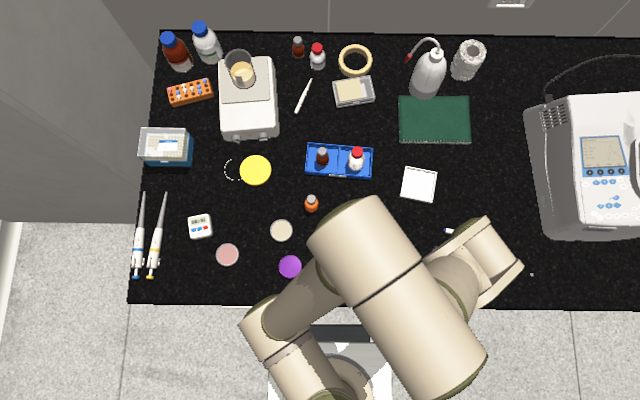

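In the top view both bottles stand in their bays: brown (322,155), red (357,157). In the side view the gripper is centred over the vial at (324,302). Descending.

```bash
python3 -m inch '[[[0,0,-3,0,0],[0,0,-5,0,0],[0,0,-6.5,0,0],[0,0,-7.2,0,0],[0,0,-7.2,0,0],[0,0,-7.2,0,0.3],[0,0,-7.2,0,0.6],[0,0,-7.2,0,0.8],[0,0,-7.2,0,0.8],[0,0,-7.2,0,0.8]]]' 30
```

```text
clock: 14.75
position: [351.3, -296.3, 20.2]
eef_rot: [0.535, 3.074, -0.012]
wrist_force: [-0.2, 0.2, 7.3]
grip_width: 19.2
```

```bash
python3 -m inch '[[[0,0,2,0,0.8],[0,0,5,0,0.8],[0,0,8,0,0.8],[4,1,9,0,0.8],[8,2,9,0,0.8],[12,3,9,0,0.8],[16,4,9,0,0.8],[20,4.8,9,0,0.8],[23,4.8,9,0,0.8],[23.7,4.8,9,0,0.8],[23.7,4.8,9,0,0.8],[23.7,4.8,9,0,0.8]]]'
python3 - <<'E'
from bench import *
from loc import *
s=state();print(s['position'],s['grip_width'])
c=capture("side");cv2.imwrite("pics/side5.png",cv2.resize(c["pixels"][150:300,300:480,::-1],None,fx=4,fy=4,interpolation=cv2.INTER_CUBIC))
E
```

```text
clock: 15.95
position: [587.2, -248.4, 110.1]
eef_rot: [0.536, 3.075, -0.012]
wrist_force: [-0.6, -0.1, -0.6]
grip_width: 19.4
[ 587.22190206 -248.4062051   110.09954284] 19.402759823481833
```

View pics/side5.png

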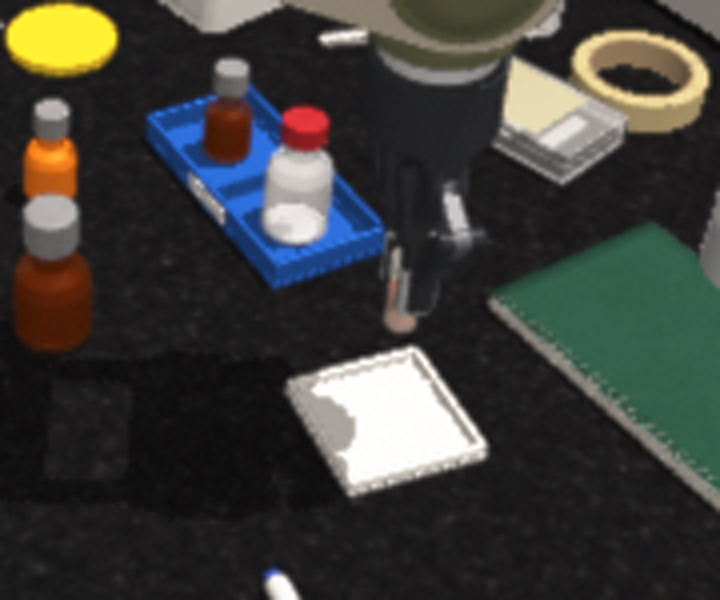

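The vial is held upright over the white tray, with its bottom at crop (400,325). Lowering it to TCP about 24 mm.

```bash
python3 -m inch '[[[0,0,-3,0,0.8],[0,0,-6,0,0.8],[0,0,-7.5,0,0.8],[0,0,-8.1,0,0.8],[0,0,-8.3,0,0.8],[0,0,-8.4,0,0.8],[0,0,-8.5,0,0.8],[0,0,-8.5,0,0.8]]]'
```

```text
clock: 16.8
position: [587.3, -248.7, 26.0]
eef_rot: [0.536, 3.074, -0.013]
wrist_force: [-0.5, 0.9, 0.5]
grip_width: 19.4
```

```bash
python3 -m inch '[[[0,0,-0.1,0,0.8],[0,0,-0.15,0,0.8],[0,0,-0.2,0,0.8],[0,0,-0.25,0,0.8],[0,0,-0.25,0,0.8]]]'
```

```text
clock: 17.3
position: [587.6, -248.9, 24.3]
eef_rot: [0.536, 3.073, -0.014]
wrist_force: [-1.2, 0.4, 5.5]
grip_width: 19.4
```

```bash
python3 -m inch '[[[0,0,0,0,0.6],[0,0,0,0,0.3],[0,0,0,0,0.1],[0,0,0,0,0],[0,0,2,0,0],[0,0,6,0,0],[0,0,10,0,0],[0,0,14,0,0],[-3,4,16,0,0],[-4,8,16,0,0],[-4,8,16,0,0],[-4,8,16,0,0]]]'
python3 -m inch '[[[-2,4,0,0,-0.3],[-4,9,0,0,-0.68],[-6,14,0,0,-0.68],[-8,19,0,0,-0.68],[-9,24,0,0,-0.68],[-11,28,0,0,-0.68],[-13,33,0,0,-0.68],[-14,37,0,0,-0.68],[-16,41,0,0,-0.68],[-17,45,0,0,-0.68],[-17,45,0,0,-0.68],[-17,45,0,0,-0.68]]]'
python3 - <<'E'
from bench import *
from loc import *
s=state();print(s['position'],s['joints'])
c=capture("side");cv2.imwrite("pics/side6.png",c["pixels"][:,:,::-1]);np.savez("/tmp/side6.npz",**c)
E
```

```text
clock: 18.5
position: [547.6, -168.4, 184.6]
eef_rot: [0.534, 3.072, -0.014]
wrist_force: [0.3, 0.0, 0.7]
grip_width: 42.7
clock: 19.7
position: [378.2, 281.8, 184.2]
eef_rot: [0.532, 3.073, -0.015]
wrist_force: [-0.3, -0.9, 0.8]
grip_width: 71.8
[378.21094269 281.79337931 184.18565836] [ 0.40011524  0.28506975  1.59180847 -0.02162836  1.25080303 -0.82119109]
```

View pics/side6.png

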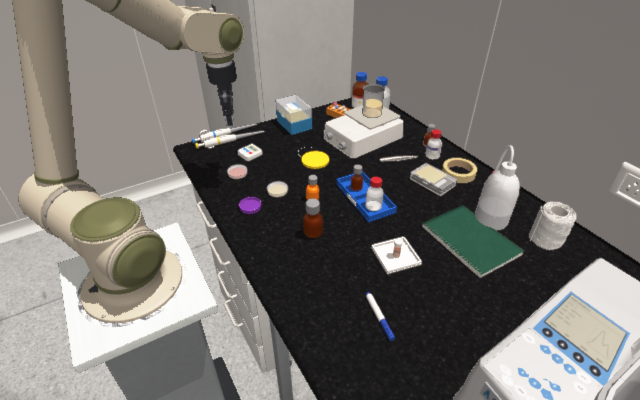

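The vial stands in the white tray at (397,248) and both bottles are in their bays. Next is the pink dish at (237,172). I'll come down part way and check fingertip height, since the tips sit back when open.

```bash
python3 -m inch '[[[-0.1,0.2,-4,0,-0.68],[-0.1,0.2,-8,0,-0.68],[-0.1,0.2,-12,0,-0.68],[-0.1,0.2,-15,0,-0.68],[-0.1,0.2,-15.8,0,-0.68],[-0.1,0.2,-15.8,0,-0.68],[-0.1,0.2,-15.8,0,-0.68]]]' 30
python3 - <<'E'
from bench import *
from loc import *
s=state();p=s['position'];print(p)
c=capture("side");cv2.imwrite("pics/side7.png",cv2.resize(c["pixels"][110:210,180:300,::-1],None,fx=6,fy=6,interpolation=cv2.INTER_CUBIC));np.savez("/tmp/side7.npz",**c)
for a in(-41,-36,36,41):
    for z in(0,8): u,v=proj(c,p+[.337*a,.94*a,z]);print(a,z,round((u-180)*6),round((v-110)*6))
t=capture("top");cv2.imwrite("pics/top7.png",cv2.resize(t["pixels"][200:300,170:300,::-1],None,fx=5,fy=5,interpolation=cv2.INTER_CUBIC))
E
```

```text
clock: 20.45
position: [378.5, 282.9, 27.4]
eef_rot: [0.536, 3.071, -0.014]
wrist_force: [0.5, -0.3, 0.4]
grip_width: 71.7
[378.52709633 282.87067421  27.40659204]
-41 0 342 384
-41 8 340 371
-36 0 341 378
-36 8 339 365
36 0 337 300
36 8 335 287
41 0 337 294
41 8 335 282
```

View pics/side7.png

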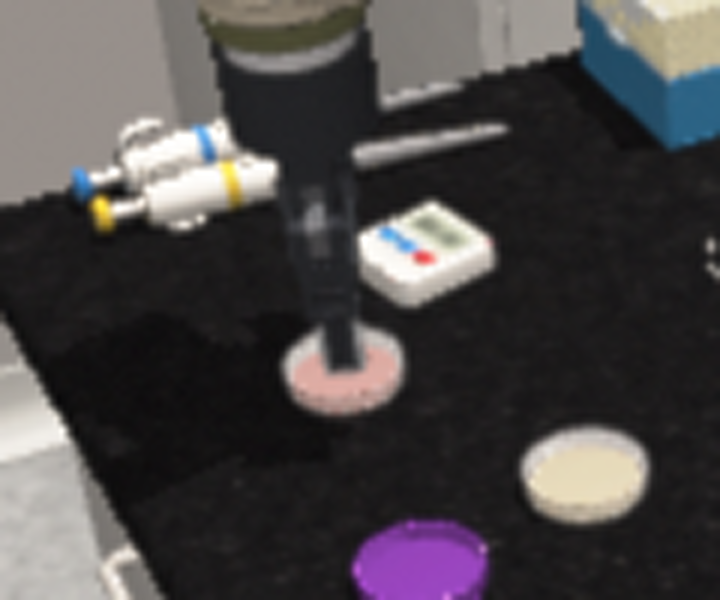

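View pics/top7.png

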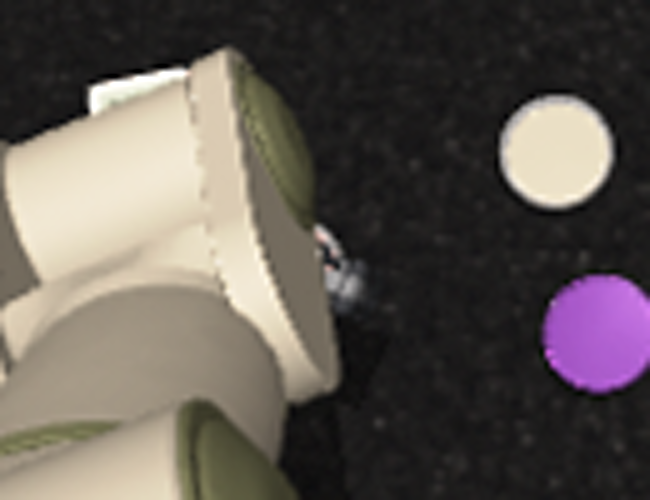

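The near fingertip at crop (343,370) sits about 8 mm above the nominal TCP, matching my setback model. Gripping with TCP about -2 puts the tips at about 4 mm.

```bash
python3 -m inch '[[[-0.1,0,-1,0,-0.68],[-0.1,0,-2,0,-0.68],[-0.1,0,-2.6,0,-0.68],[-0.1,0,-2.9,0,-0.68],[-0.1,0,-2.9,0,-0.68],[-0.1,0,-2.9,0,-0.68],[-0.1,0,-2.9,0,-0.5],[-0.1,0,-2.9,0,-0.4],[-0.1,0,-2.9,0,-0.2],[-0.1,0,-2.9,0,-0.2],[-0.1,0,-2.9,0,-0.2]]]' 30
```

```text
clock: 21.65
position: [377.6, 283.3, -0.7]
eef_rot: [0.534, 3.069, -0.012]
wrist_force: [-1.3, -0.9, 6.3]
grip_width: 59.9
```

```bash
python3 -m inch '[[[0,0,2,0,-0.2],[0,0,5,0,-0.2],[1,0,8,0,-0.2],[4,-1,8,0,-0.2],[8,-2,8,0,-0.2],[12,-3,8,0,-0.2],[16,-4,8,0,-0.2],[20,-5,8,0,-0.2],[23.4,-6,8,0,-0.2],[24.4,-6.1,8,0,-0.2],[24.4,-6.1,8,0,-0.2],[24.4,-6.1,8,0,-0.2]]]'
python3 - <<'E'
from bench import *
from loc import *
s=state();p=s['position'];print(p,s['grip_width'])
c=capture("side");cv2.imwrite("pics/side8.png",cv2.resize(c["pixels"][70:200,250:400,::-1],None,fx=5,fy=4.5,interpolation=cv2.INTER_CUBIC));np.savez("/tmp/side8.npz",**c)
E
```

```text
clock: 22.85
position: [620.8, 222.4, 79.1]
eef_rot: [0.534, 3.07, -0.012]
wrist_force: [-0.6, 0.0, -0.4]
grip_width: 60.0
[620.7588032  222.44954486  79.06042271] 60.02812655157481
```

View pics/side8.png

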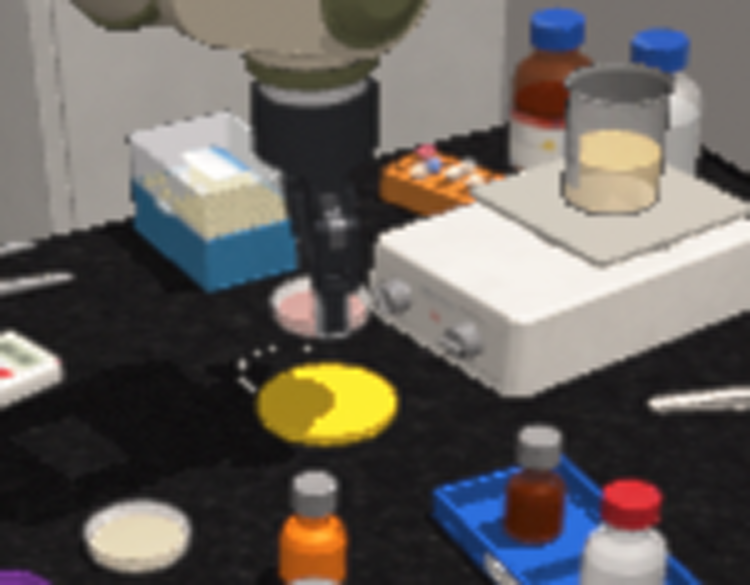

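```bash
python3 - <<'E'
from loc import *
c=dict(np.load("/tmp/side8.npz"));s0=dict(np.load("/tmp/side0.npz"))
def P(p):
    u,v=proj(c,p);return round((u-250)*5),round((v-70)*4.5)
print('dish expected',P((620.8,222.4,95)),'stand',P((622,222,10)),P((621,219,10)))
W=cloud(c)
m=(W[...,2]>70)&(W[...,2]<105)&(abs(W[...,0]-621)<45)&(abs(W[...,1]-222)<45)
hsv=cv2.cvtColor(np.ascontiguousarray(c["pixels"]),cv2.COLOR_RGB2HSV);m&=(hsv[...,2]>110)
v,u=np.nonzero(m);print(len(u),(u.min()-250)*5,(u.max()+1-250)*5,(v.min()-70)*4.5,(v.max()-69)*4.5)
# hotplate and dotted arc heights
t=dict(np.load("/tmp/top0.npz"));Wt=cloud(t)
print(Wt[140,225:275:10].round(0)); print(Wt[162:182:6,222:238:3,2].round(0))
# cap positions check of stand: yellow in both, top z=10 
report(t,'stand',(236,152,275,188),'yel',10)
E
```

```text
dish expected (318, 295) stand (322, 397) (323, 399)
127 270 370 279.0 337.5
[[715. 317.  -2.]
 [696. 276.  48.]
 [716. 258.   0.]
 [715. 228.   2.]
 [716. 198.   3.]]
[[-5. -2.  2.  3.  2.  2.]
 [ 1. -0.  2.  4.  2.  3.]
 [ 1.  3.  2. -1. -2.  1.]
 [-1.  1.  2.  1.  0.  4.]]
stand px (np.float64(254.9), np.float64(169.6)) n 780 ray [621.4 221.7] depthtop mean [622.2 222.9  10.4] mid [622.2 223.2] ext [88. 90.]
```

```bash
python3 -m inch '[[[0.1,-0.1,-2,0,-0.2],[0.1,-0.1,-4,0,-0.2],[0.1,-0.1,-5.5,0,-0.2],[0.1,-0.1,-6.3,0,-0.2],[0.1,-0.1,-6.6,0,-0.2],[0.1,-0.1,-6.75,0,-0.2],[0.1,-0.1,-6.85,0,-0.2],[0.1,-0.1,-6.85,0,-0.2],[0.1,-0.1,-6.85,0,-0.2]]]'
```

```text
clock: 23.8
position: [621.7, 221.7, 11.3]
eef_rot: [0.534, 3.07, -0.012]
wrist_force: [-0.0, -0.5, -0.2]
grip_width: 60.1
```

```bash
python3 -m inch '[[[0,0,-0.1,0,-0.2],[0,0,-0.15,0,-0.2],[0,0,-0.2,0,-0.2],[0,0,-0.22,0,-0.2],[0,0,-0.22,0,-0.2]]]'
```

```text
clock: 24.3
position: [621.7, 221.7, 9.3]
eef_rot: [0.534, 3.069, -0.012]
wrist_force: [-1.9, 0.5, 4.7]
grip_width: 59.9
```

```bash
python3 -m inch '[[[0,0,0,0,-0.4],[0,0,0,0,-0.55],[0,0,0,0,-0.68],[0,0,0,0,-0.68],[0,0,2,0,-0.68],[0,0,6,0,-0.68],[0,0,10,0,-0.68],[0,0,12,0,-0.68],[0,0,12,0,-0.68],[0,0,12,0,-0.68]]]'
python3 -m inch '[[[-4,-2,0,0,-0.68],[-8,-4,0,0,-0.68],[-12,-6,0,0,-0.68],[-16,-7.5,0,0,-0.68],[-17.5,-8.2,0,0,-0.68],[-17.5,-8.2,-3,0,-0.68],[-17.5,-8.2,-6,0,-0.68],[-17.5,-8.2,-8,0,-0.68],[-17.5,-8.2,-8,0,-0.68],[-17.5,-8.2,-8,0,-0.68]]]' 30
python3 - <<'E'
from bench import *
from loc import *
s=state();p=s['position'];print(p,s['grip_width'])
c=capture("side");cv2.imwrite("pics/side9.png",cv2.resize(c["pixels"][130:230,220:370,::-1],None,fx=5,fy=5,interpolation=cv2.INTER_CUBIC));np.savez("/tmp/side9.npz",**c)
t=capture("top");cv2.imwrite("pics/top9.png",cv2.resize(t["pixels"][130:260,200:350,::-1],None,fx=4.5,fy=4.5,interpolation=cv2.INTER_CUBIC));np.savez("/tmp/top9.npz",**t)
W=cloud(t)[150:190,236:276].reshape(-1,3)
d=W[(W[:,2]>20)&(W[:,2]<30)];e=W[(W[:,2]>7)&(W[:,2]<13)]
for w in(d,e):
    (a,b),r=cv2.minEnclosingCircle(w[:,:2].astype(np.float32));print(len(w),a,b,r,np.median(w[:,2]),w[:,:2].mean(0))
E
```

```text
clock: 25.3
position: [621.5, 221.6, 128.8]
eef_rot: [0.534, 3.07, -0.012]
wrist_force: [-0.0, -0.1, -0.3]
grip_width: 71.9
clock: 26.3
position: [446.1, 139.6, 48.4]
eef_rot: [0.534, 3.072, -0.013]
wrist_force: [0.6, 0.7, 0.6]
grip_width: 71.7
[446.1068756  139.60945045  48.39748937] 71.69942279083125
360 620.8778686523438 222.89291381835938 32.1721305847168 25.296819533372037 [621.02061826 222.68688534]
301 622.5597534179688 222.65451049804688 45.363037109375 10.019925892066924 [619.38098092 220.49998149]
```

View pics/top9.png

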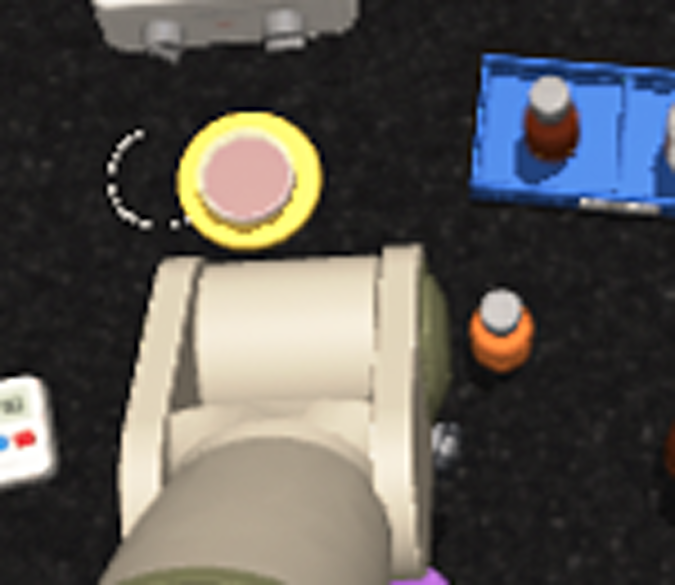

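View pics/side9.png

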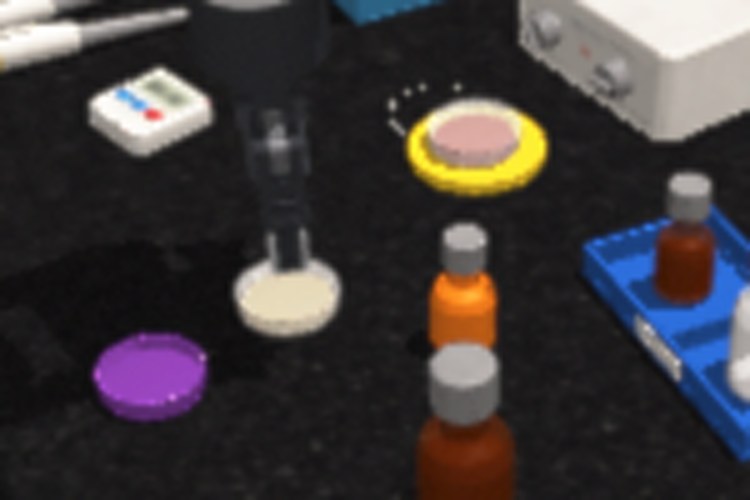

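Pink stands on the stand, within 2 mm of its middle (top crop (248,177), measured (621,222.8) against stand (622.5,222.7)). The gripper is over the cream dish, at side crop (287,298). Gripping it.

```bash
python3 -m inch '[[[0.15,0,-2,0,-0.68],[0.15,0,-3.5,0,-0.68],[0.15,0,-4.5,0,-0.68],[0.15,0,-4.9,0,-0.68],[0.15,0,-4.95,0,-0.68],[0.15,0,-4.95,0,-0.68],[0.15,0,-4.95,0,-0.5],[0.15,0,-4.95,0,-0.4],[0.15,0,-4.95,0,-0.2],[0.15,0,-4.95,0,-0.2],[0.15,0,-4.95,0,-0.2]]]' 30
```

```text
clock: 27.5
position: [448.6, 139.8, 0.8]
eef_rot: [0.533, 3.068, -0.011]
wrist_force: [-0.6, 0.6, 8.0]
grip_width: 59.7
```

```bash
python3 -m inch '[[[0,0,2,0,-0.2],[0,0,5,0,-0.2],[0,0,8,0,-0.2],[3,1,9,0,-0.2],[7,3,9,0,-0.2],[10,5,9,0,-0.2],[13,6.5,9,0,-0.2],[16,7.8,9,0,-0.2],[17.4,8.2,9,0,-0.2],[17.4,8.2,9,0,-0.2],[17.4,8.2,9,0,-0.2],[17.4,8.2,9,0,-0.2]]]'
python3 - <<'E'
from bench import *
from loc import *
s=state();p=s['position'];print(p,s['grip_width'])
c=capture("side");cv2.imwrite("pics/side10.png",cv2.resize(c["pixels"][70:200,250:400,::-1],None,fx=5,fy=4.5,interpolation=cv2.INTER_CUBIC));np.savez("/tmp/side10.npz",**c)
E
```

```text
clock: 28.7
position: [621.8, 221.5, 91.0]
eef_rot: [0.533, 3.068, -0.012]
wrist_force: [1.2, 0.6, -0.4]
grip_width: 59.7
[621.78723046 221.52034143  90.96590147] 59.6614781482728
```

View pics/side10.png

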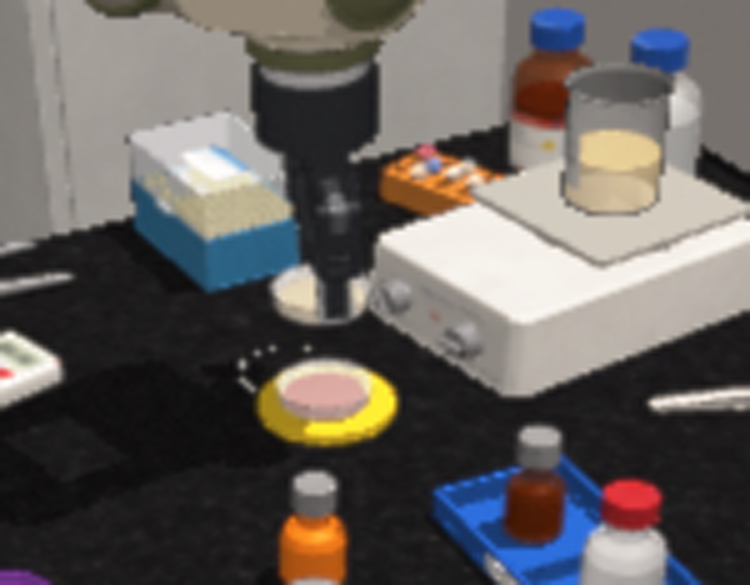

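The held cream dish (crop column 321) lines up over pink (column 324, with about 3 px of parallax expected). Lowering to TCP about 26 mm.

```bash
python3 -m inch '[[[0,0,-2,0,-0.2],[0,0,-4,0,-0.2],[0,0,-5.3,0,-0.2],[0,0,-5.9,0,-0.2],[0,0,-6.1,0,-0.2],[0,0,-6.2,0,-0.2],[0,0,-6.25,0,-0.2],[0,0,-6.25,0,-0.2],[0,0,-6.25,0,-0.2]]]'
```

```text
clock: 29.65
position: [622.1, 221.6, 29.0]
eef_rot: [0.533, 3.067, -0.011]
wrist_force: [-0.6, 0.9, 0.4]
grip_width: 59.4
```

```bash
python3 -m inch '[[[0,0,-0.1,0,-0.2],[0,0,-0.2,0,-0.2],[0,0,-0.25,0,-0.2],[0,0,-0.3,0,-0.2],[0,0,-0.34,0,-0.2],[0,0,-0.34,0,-0.2],[0,0,-0.34,0,-0.2]]]'
```

```text
clock: 30.35
position: [622.0, 221.6, 25.7]
eef_rot: [0.533, 3.067, -0.011]
wrist_force: [-0.9, -0.2, 2.3]
grip_width: 59.5
```

Light contact (2.3 N) at the expected height. Releasing and backing off.

```bash
python3 -m inch '[[[0,0,0,0,-0.4],[0,0,0,0,-0.55],[0,0,0,0,-0.68],[0,0,0,0,-0.68],[0,0,2,0,-0.68],[0,0,6,0,-0.68],[0,0,10,0,-0.68],[0,0,14,0,-0.68],[-3,0,16,0,-0.68],[-8,3,16,0,-0.68],[-13,6,16,0,-0.68],[-18,8,16,0,-0.68]]]'
python3 -m inch '[[[-4,4,0,0,-0.68],[-8,8,0,0,-0.68],[-10,10,0,0,-0.68],[-10,10,0,0,-0.68],[-10,10,0,0,-0.68]]]'
python3 - <<'E'
from bench import *
from loc import *
s=state();print(s['clock'],s['position'],s['wrist_force'])
c=capture("side");cv2.imwrite("pics/side11.png",cv2.resize(c["pixels"][90:290,220:440,::-1],None,fx=3,fy=3,interpolation=cv2.INTER_CUBIC))
t=capture("top");cv2.imwrite("pics/top11.png",cv2.resize(t["pixels"][130:290,185:495,::-1],None,fx=2.5,fy=2.5,interpolation=cv2.INTER_CUBIC))
W=cloud(t)[148:190,236:276].reshape(-1,3)
for lo,hi in((35,46),(7,13)):
    w=W[(W[:,2]>lo)&(W[:,2]<hi)];(a,b),r=cv2.minEnclosingCircle(w[:,:2].astype(np.float32));print(len(w),a,b,r,np.median(w[:,2]),w[:,:2].mean(0))
report(t,'red',(340,140,375,180),'red',99)
report(t,'drop',(310,142,334,165),'grey',82)
E
```

```text
clock: 31.55
position: [459.0, 294.0, 185.8]
eef_rot: [0.534, 3.067, -0.01]
wrist_force: [-0.1, 0.8, 0.7]
grip_width: 71.7
clock: 32.05
position: [358.5, 394.5, 185.9]
eef_rot: [0.531, 3.067, -0.01]
wrist_force: [0.4, -0.6, 0.1]
grip_width: 71.5
32.05 [358.53411405 394.49279167 185.94382441] [ 0.44103002 -0.62578308  0.05187548]
366 620.6558837890625 223.37242126464844 31.768953323364258 40.0174991709181 [619.92322874 222.83102589]
249 623.1475830078125 224.44679260253906 46.161094665527344 10.205842948991119 [616.74106097 218.4515741 ]
red px (np.float64(356.9), np.float64(151.2)) n 102 ray [648.9 -64.8] depthtop mean [649.5 -64.8  99. ] mid [650.1 -65.1] ext [29. 27.]
drop px (np.float64(321.7), np.float64(150.8)) n 61 ray [654.8  30.1] depthtop mean [655.1  30.8  81.4] mid [655.5  30.6] ext [23. 19.]
```

View pics/side11.png

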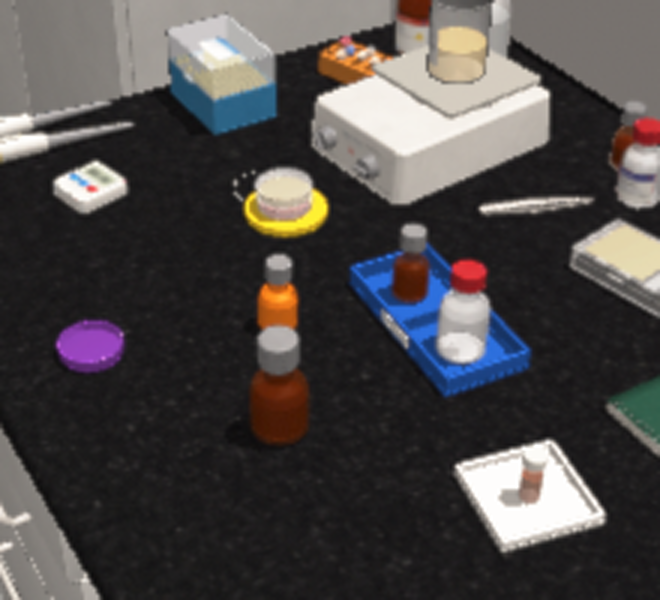

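View pics/top11.png

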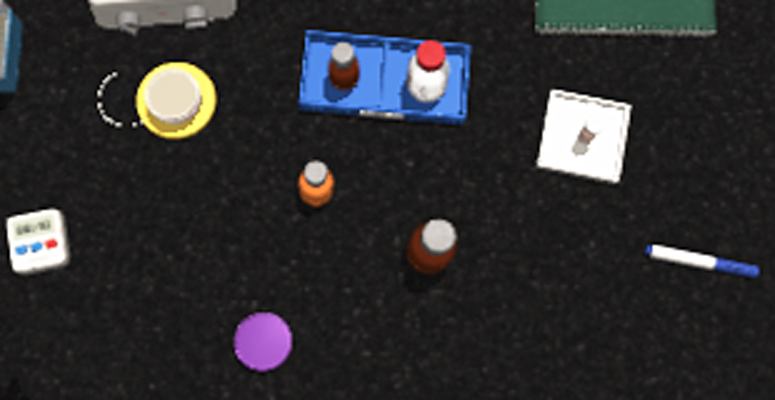

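The pictures show both bottles upright in their bays, at side crop (411,265) and (464,315), and the vial upright in the white tray at (532,475). Cream lies flat on pink, offset under 1 mm, with its top at 40 mm as expected. The timer, marker and look-alikes haven't moved. Handing in.

```bash
python3 -c "
from bench import *
print(finish_job())"
```

```text
the job is handed in; nothing more can be done
None
```

The job is done and handed in after about 32 s of the 134 s allowed. The red-capped bottle and the small brown dropper bottle stand in separate bays of the blue tray, and the vial stands in the white tray. The pink dish is on the yellow stand with the cream dish on top.

**Last checks:**
- The caps measured within about 2 mm of the bay centres, and everything looked upright in both cameras.
- The cream dish is within about 1 mm of the pink one, and its top is at 40 mm as expected. The pink dish measured about 2 mm off the middle of the stand.
- The timer, marker and look-alikes did not move, and the highest force I read was about 8 N, while gripping.

**What disagreed:**
- The two cameras differed by about 3 mm in y, which is a little over the stated calibration. I used the top camera for both picking and placing, so the difference largely cancels.
- The tool drifted to a tilt of about 1.5° over the run, with no visible effect on how things stand.

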